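# Draw a slide carrier off its stage pins by the fold-out flap and lay it on the light box

### The arm

A 6-joint arm with a two-finger parallel gripper is mounted at the origin on the work surface. World frame = base frame: x ahead of the robot, y to its left, z up, the work surface at z = 0. Lengths are in mm, angles in rad, forces in N, time in s.
With the tool pointing down it reaches from about 350 to 875 mm from the base axis. Payload 4.2 kg.
Tool frame: the origin (TCP) lies midway between the tips of the shut fingers; the grasp point (between the pads) lies 19 mm behind it (arm.hold_point_z is the distance from the TCP to the grasp point, in mm); z points along the fingers, y is the line along which they close (so a half turn about z gives the same grasp; the last joint's range is limited). The gripper opens to 85 mm and grips with 20 to 120 N. Pads are 22 mm wide; open, the fingers measure 114 mm over their backs; the gripper's body (76 mm by 85 mm) begins 54 mm behind the grasp point. The pads swing forward as they close: fully open they stand 13 mm farther back than shut.
Start: joints at [0.259, 0.385, 0.008, 0, -1.194, -0.259], TCP at [624.979, 0.025, 231.312] pointing down, gripper open.
Joint ranges: [-3.14, 3.14], [-1.21, 2.06], [-1.07, 1.41], [-3.16, 2.05], [-2.99, -0.16], [-3.1, 3.1]. Speed limits (rad/s): [2.79, 2.79, 3.14, 3.14, 3.14, 3.14].

### API

Orientations are given as a unit quaternion [x, y, z, w].
In Python, from bench import arm, vision gives the robot as it stands. The module is installed in compiled form; this text tells all that it offers.
- The arm moves only by the tool servo_tool, never from a script. Its argument "plan" is a list of rows, each a list of 7 numbers: the shift along the world's x, y, z each as a share of 300 mm, from -1 to 1, then the turn, a rotation vector about the world's x, y, z each as a share of 2 rad, from -1 to 1, then the opening, from 0 (shut) to 1 (fully open). A call has 1 to 20 rows; each row shifts and turns the commanded pose from where the row before left it; what a row does not reach is not made up. A row lasts 1/8 s, in which the tool goes at most 62.5 mm and 10.7 degrees, less where a joint would pass 70% of its speed; a pose out of reach is approached as far as the arm can. A call with a number of a shift or a turn outside -1 to 1 is refused whole. A call with a gripper value outside its range is refused whole. The fingers move at their own pace and stop on an object; the grip force is fixed at half the most. Time passes only in rows, so rows that do not move let the fingers close. It gives the time, the measured TCP pose, the force, the opening and the grip force at its end, in the units of the state.
- arm.read_state(): the state, without advancing time (a new reading comes with each control period).
- vision.get_image(name): name is "scene" or "side" or "wrist"; returns a dict with "image" (480x640x3 uint8, red, green, blue), "z_map" (480x640 float32, mm along the optical axis (not along the pixel's ray), 0 where there is no reading), "K" (3x3 intrinsics, pixels), "world_to_cam" (4x4, takes a point from world to camera coordinates); the wrist camera has in their place "mount" (4x4, takes a point from camera to tool coordinates, whose origin is the TCP and whose axes are the flange's). Camera axes: x right, y down, z forward; pixel columns grow to the right and rows downward; lengths in mm; the calibration is good to about 2 mm. A picture is of the moment at which its call begins: read the wrist's pose just before it.
- arm.job_done(): hands the job in; it is judged then, once.
The state is a dict: "clock": time; "joints": joint angles; "joint_vel": joint speeds; "joint_efforts": joint torques, N m; "position": TCP position; "ee_rot": TCP orientation; "contact_force": force on the tool from outside, world axes, zero at the start; "wrist_torque": the same for the moment, N m; "gripper_width": finger opening in mm; "grasp_force": force on a finger pad.
Only numpy, scipy, OpenCV 4.12 (cv2) and the standard library are available. Lean on these libraries where they do the work, as an engineer would, in place of code of your own. Each camera call takes 0.05 s, during which the arm holds its last target. There are 200 camera calls.

### The job

Take the four-slide carrier off the cross stage: swing its lifting flap outward until you feel it come up hard against its stop, then use it to draw the carrier straight up off the two locating pins, without letting it bind and drag or lift the stage. The mounts are still wet, so keep the carrier level the whole way, and lay it gently, flat and square, on the middle of the light box and let go. Leave the stage standing where it is and do not disturb the mouse or the oil bottle.

Things in the scene. Friction and masses are not known exactly. Their poses are not given: they have to be found in the camera images.
- carrier: Aluminium slide carrier, 130 (x) by 170 (y), 16 thick, 0.5 to 0.85 kg. Origin: centre of its underside; z up, x away from its flap. At y = +72 and -72 two 26 tall guide blocks with 11 mm holes sit over the stage's pins. Four glass slides fill the middle. The flap's hinge axis runs along y at x = -55, z = 24, on its front edge; the carrier balances about 52 behind the hinge, 10 above its underside.
- handle (a point): Middle of the upper edge of the carrier's grooved aluminium lifting flap (70 wide, 8 thick, edge 52 from its hinge, solid from 8 up). z: up the flap from the hinge; x: square to its rear face. Starts up to 26 deg off upright, swings freely; a hard stop 8 to 40 deg outward of upright (towards carrier -x) differs each time and is only felt. Short of it the carrier sags, past it it tips.
- stage: Dark grey cross stage with two micrometer heads, 170 (x) by 190 (y), 76 high, 1.8 kg, standing loose on rubber feet. Origin: centre of its underside, z up. Its flat top at z = 76 carries two upright steel pins of 10 mm diameter, 34 tall, at x = 0, y = +72 and -72. The carrier sits flat on that top with its origin above the stage's and the same axes; the flap is on the -x side.
- lightbox: Grey light box with a white glass top, fixed, 180 (x) by 220 (y) by 40 high; glass 164 by 204, flush to 40. Origin: centre of its underside, z up. The carrier ends on top of it, sides parallel, middle over middle.
- mouse: Black computer mouse, 100 by 56 by 33 high, a bystander. Origin: centre of its underside.
- oil_bottle: Small amber immersion-oil bottle with a black cap, 38 across, 75 high, a bystander. Origin: centre of its underside.
There are look-alikes about, which are no part of the job. Of the things shaped like the carrier, the aluminium one is meant.

How it is judged:
By the outcome, as a careful person would: the job done as asked, in the order asked, and still so for the second after the job is handed in, with the robot touching nothing.
It also fails if it takes over 72 s, if anything falls off the work surface, if the arm or the gripper's body presses on something with over 40 N, if the wrist force passes 120 N, or if a joint passes its speed limit or range.

## Working session

There is one attempt and no reset: what is moved stays moved. The work goes in short steps, Python scripts to look and compute and a tool call to move; the robot and the scene stay as the last step left them, time stands still between calls to the robot, and variables do not carry over. Pictures are saved under pics/ and viewed, at most 10 in all, crops included, and the job is handed in when it is done.

Besides the shell and the picture viewer there is one more tool, called after "Request:" in YAML: its name, and indented under it one key for each argument. servo_tool: Moves the arm, as the interface text tells. Its arguments: {"type":"object","properties":{"plan":{"type":"array"}},"required":["plan"]}

```bash
mkdir -p pics
cat > h.py <<'E'
import numpy as np, cv2
from bench import arm, vision
from scipy.spatial.transform import Rotation as R
def world(d, st=None):
    z=d["z_map"].astype(float); K=d["K"]; v,u=np.mgrid[0:480,0:640]
    P=np.stack([(u-K[0,2])/K[0,0]*z,(v-K[1,2])/K[1,1]*z,z],-1)
    if "world_to_cam" in d: T=np.linalg.inv(d["world_to_cam"])
    else:
        W=np.eye(4); W[:3,:3]=R.from_quat(st["ee_rot"]).as_matrix(); W[:3,3]=st["position"]; T=W@d["mount"]
    Q=P@T[:3,:3].T+T[:3,3]; Q[z==0]=np.nan
    return Q
def save(n,im): cv2.imwrite("pics/"+n+".png",im[...,::-1])
E
python3 - <<'E'
from h import *
for n in("scene","side"):
    d=vision.get_image(n); save(n+"0",d["image"]); np.save(n+"0.npy",world(d)); print(n,np.linalg.inv(d["world_to_cam"])[:3,3])
s=arm.read_state(); print(s)
E
```

```text
scene [1012.80538286  -68.12661477  615.69185898]
side [ 339.18537953 -468.19579091  701.53318051]
{'clock': 0.1, 'joints': array([ 2.58596412e-01,  3.85491760e-01,  6.74710260e-03, -4.48560778e-04,
       -1.19399851e+00, -2.58615287e-01]), 'joint_vel': array([ 0.00036532, -0.00300257,  0.00451977,  0.00174835, -0.00076976,
        0.00118445]), 'joint_efforts': array([-2.41840362e-04, -3.93318665e+01,  1.88929778e+01,  4.19793829e+00,
       -2.58899068e-03, -3.31562532e-06]), 'position': array([6.24470988e+02, 1.68942592e-02, 2.30315633e+02]), 'ee_rot': array([-7.07041259e-01,  7.07171597e-01,  6.69602748e-04, -7.36638495e-04]), 'contact_force': array([-0.08733508,  0.06925408, -0.07039853]), 'wrist_torque': array([-0.00509463, -0.00244352,  0.0138206 ]), 'grasp_force': 0.0, 'gripper_width': 85.13110171729251}
```

View pics/scene0.png

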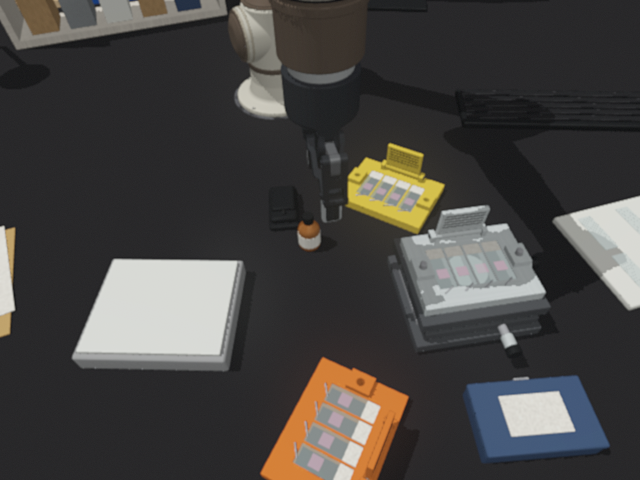

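View pics/side0.png

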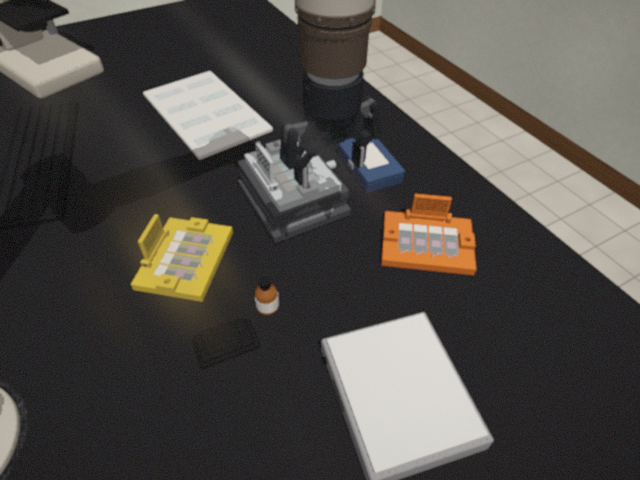

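Scene view: the aluminium carrier sits on the stage at about (470,262) with its flap up at (463,220). The light box is at (165,310), the bottle at (310,235) and the mouse at (283,205). The yellow and orange carriers are look-alikes. Next I'll measure.

Run:
```python
from h import *
for n,boxes in (("scene",dict(car=(385,200,555,345),lb=(70,250,250,375))),("side",dict(car=(235,130,350,235),lb=(315,310,495,478)))):
    Q=np.load(n+"0.npy")
    for k,(a,b,c,e) in boxes.items():
        p=Q[b:e,a:c].reshape(-1,3); p=p[~np.isnan(p[:,0])]
        print(n,k,"zhist",[(int(z),int(c)) for c,z in zip(*np.histogram(p[:,2],np.arange(0,200,8))) if c>20])
        for lo,hi in ([(34,46)] if k=="lb" else [(84,98),(98,108),(112,160)]):
            q=p[(p[:,2]>lo)&(p[:,2]<hi)]
            if len(q)<10: continue
            r=cv2.minAreaRect(q[:,:2].astype(np.float32)); 
            print(lo,hi,len(q),"mean",q.mean(0).round(1),"rect",np.round(r[0],1),np.round(r[1],1),round(r[2],1))
        if k=="car":
            q=p[(p[:,2]>112)&(p[:,2]<165)]; print(q.min(0),q.max(0)); c0=q.mean(0); U,S,V=np.linalg.svd(q-c0,full_matrices=False); print("flap",c0,V.round(3),S/np.sqrt(len(q)))
for n,(a,b,c,e) in (("scene",(265,180,325,255)),("side",(190,275,285,365))):
    p=np.load(n+"0.npy")[b:e,a:c].reshape(-1,3); 
    for lo,hi in((12,40),(45,85)):
        q=p[(p[:,2]>lo)&(p[:,2]<hi)]; print(n,lo,np.nanmin(q,0).round(),np.nanmax(q,0).round())
```

```text
scene car zhist [(0, 1510), (8, 1063), (16, 736), (24, 1285), (32, 227), (40, 683), (48, 259), (56, 414), (64, 501), (72, 2172), (80, 516), (88, 7447), (96, 993), (104, 254), (112, 138), (120, 167), (128, 156), (136, 164), (144, 315)]
84 98 7808 mean [671.1 205.7  90.6] rect [661.9 207.7] [171.6 132.8] 88.0
98 108 1042 mean [646.7 205.3 101.7] rect [639.1 208.3] [171.1  81.4] 88.2
112 160 956 mean [611.8 207.2 135.6] rect [609.5 208.9] [71.1 10.8] 87.7
[602.70154092 173.18856323 112.01395545] [615.64636135 244.33337071 153.23808359]
flap [611.84070968 207.23195807 135.64502486] [[ 0.041  0.999  0.028]
 [ 0.009  0.028 -1.   ]
 [ 0.999 -0.042  0.007]] [20.86403509 12.51045272  1.82429195]
scene lb zhist [(0, 1259), (8, 470), (16, 500), (24, 1044), (32, 11988), (40, 1743)]
34 46 12750 mean [ 612.5 -249.2   38.8] rect [ 605.6 -247.8] [215.8 175.8] 77.4
side car zhist [(0, 823), (8, 457), (16, 394), (24, 703), (32, 391), (40, 380), (48, 117), (56, 275), (64, 336), (72, 1077), (80, 295), (88, 1914), (96, 373), (104, 107), (112, 62), (120, 55), (128, 64), (136, 60), (144, 131)]
84 98 2111 mean [651.  176.5  90.8] rect [659. 206.] [173.1 131.2] 88.0
98 108 401 mean [636.5 194.2 102. ] rect [635.2 206.5] [173.4  79.9] 89.6
112 160 387 mean [604.  201.5 136.3] rect [606.3 207.6] [72.5 11.6] 88.1
[599.71182768 171.3582059  112.0932755 ] [612.64936248 243.72059545 153.78322523]
flap [603.96288113 201.53802852 136.3147168 ] [[ 0.013  0.997  0.071]
 [-0.13   0.072 -0.989]
 [-0.991  0.003  0.13 ]] [21.99874681 12.89349612  2.12361919]
side lb zhist [(0, 4664), (8, 257), (16, 317), (24, 691), (32, 11160), (40, 5901)]
34 46 15842 mean [ 597.  -260.7   39.5] rect [ 601.5 -251.1] [217.2 177.6] 77.5
scene 12 [364. -69.  12.] [522.  14.  40.]
scene 45 [492. -22.  45.] [519.  11.  76.]
side 12 [359. -71.  12.] [517. 115.  40.]
side 45 [481. -26.  45.] [517.   6.  77.]
```

Request:
servo_tool:
  plan:
    - [0, 0.14, 0, 0, 0, 0, 1]
    - [-0.01, 0.14, 0, 0, 0, 0, 1]
    - [-0.01, 0.14, 0, 0, 0, 0, 1]
    - [-0.02, 0.14, 0, 0, 0, -0.009, 1]
    - [-0.02, 0.14, 0, 0, 0, -0.009, 1]
    - [0, 0, 0, 0, 0, 0, 1]
    - [0, 0, 0, 0, 0, 0, 1]

```text
clock: 0.98
position: [606.7, 209.8, 230.8]
ee_rot: [-0.694, 0.72, 0.0, -0.001]
contact_force: [0.6, 0.8, 0.0]
gripper_width: 85.9
grasp_force: 0.0
```

Run:
```python
from h import *
s=arm.read_state(); d=vision.get_image("wrist"); save("w1",d["image"]); Q=world(d,s); np.save("w1.npy",Q)
print(s["position"],s["joints"].round(2))
p=Q.reshape(-1,3);p=p[~np.isnan(p[:,0])]
print([(int(z),int(c)) for c,z in zip(*np.histogram(p[:,2],np.arange(0,200,8))) if c>20])
for lo,hi in((84,98),(98,110),(112,148),(148,160)):
    q=p[(p[:,2]>lo)&(p[:,2]<hi)]
    if len(q)>10:
        r=cv2.minAreaRect(q[:,:2].astype(np.float32)); print(lo,len(q),q.mean(0).round(1),q.min(0).round(),q.max(0).round(),r)
```

```text
[606.70896075 209.76881007 230.82199215] [ 0.58  0.41  0.05 -0.   -1.21 -0.62]
[(0, 100091), (8, 15606), (16, 14015), (24, 4870), (32, 15243), (40, 1006), (48, 1358), (56, 562), (64, 575), (72, 8349), (88, 29973), (96, 3212), (104, 866), (120, 44), (128, 95), (136, 113), (144, 667), (152, 803)]
84 30044 [663.2 197.6  92. ] [593. 120.  88.] [728. 293.  98.] ((660.9732055664062, 206.47146606445312), (170.2511444091797, 130.5594482421875), 88.33369445800781)
98 3864 [649.8 194.  103. ] [596. 121.  98.] [680. 292. 110.] ((637.8685302734375, 207.61671447753906), (170.4600067138672, 80.22303771972656), 88.13740539550781)
112 284 [604.4 195.3 133.6] [602. 135. 112.] [661. 241. 148.] ((617.8180541992188, 180.29345703125), (34.34280014038086, 120.12938690185547), 27.803022384643555)
148 1455 [608.5 205.9 152. ] [604. 173. 148.] [614. 243. 154.] ((608.6937255859375, 207.67672729492188), (69.79360961914062, 8.095727920532227), 88.0745849609375)
```

View pics/w1.png

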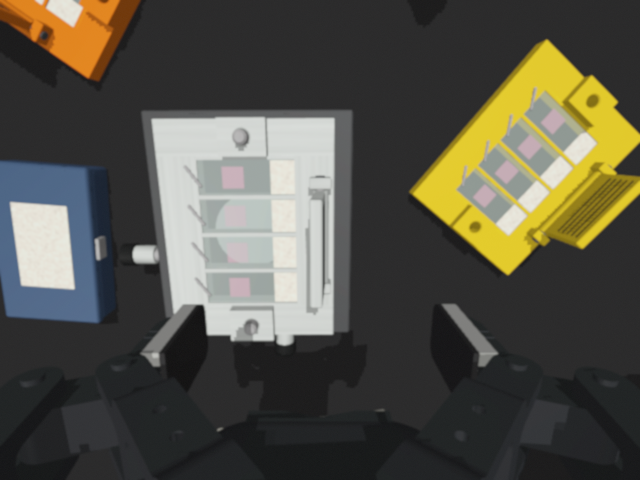

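The wrist view shows the carrier squarely in the frame, with the flap's upper edge at (316,245). Measured positions: flap edge (608.6, 207.7, 152), carrier centre (661, 206.6), yaw about -1.9°. All of this matches the given sizes.

Request:
servo_tool:
  plan:
    - [0, -0.005, -0.1, 0, 0, 0.002, 1]
    - [0, 0, -0.1, 0, 0, 0, 1]
    - [0, 0, -0.1, 0, 0, 0, 1]
    - [0, 0, -0.09, 0, 0, 0, 1]
    - [0, 0, 0, 0, 0, 0, 1]
    - [0, 0, 0, 0, 0, 0, 0.5]
    - [0, 0, 0, 0, 0, 0, 0.35]
    - [0, 0, 0, 0, 0, 0, 0.25]
    - [0, 0, 0, 0, 0, 0, 0.2]

```text
clock: 2.15
position: [607.1, 208.7, 114.9]
ee_rot: [-0.696, 0.718, -0.0, 0.0]
contact_force: [-0.2, -0.8, 0.5]
gripper_width: 17.0
grasp_force: 0.0
```

Run:
```python
from h import *
s=arm.read_state(); d=vision.get_image("side"); save("s2",cv2.resize(d["image"][100:260,220:400],None,fx=3,fy=3))
print(s)
```

```text
{'clock': 2.15, 'joints': array([ 5.82640526e-01,  5.09376723e-01, -9.93511736e-02,  4.89697393e-05,
       -9.61098513e-01, -6.14518658e-01]), 'joint_vel': array([ 8.87526906e-04,  4.43489245e-03, -3.21090390e-03, -2.33890198e-05,
        2.45892608e-04, -2.40666803e-04]), 'joint_efforts': array([-3.35209281e-02, -4.31742096e+01,  1.66931981e+01,  3.70845191e+00,
        2.13853040e-03,  1.19372121e-04]), 'position': array([607.13751335, 208.68397599, 114.89622065]), 'ee_rot': array([-6.95756799e-01,  7.18277273e-01, -1.09803818e-04,  4.72790889e-04]), 'contact_force': array([-0.24892371, -0.77847748,  0.53404795]), 'wrist_torque': array([-0.00613838,  0.06646718,  0.02422711]), 'grasp_force': 0.0, 'gripper_width': 17.006626790659183}
```

View pics/s2.png

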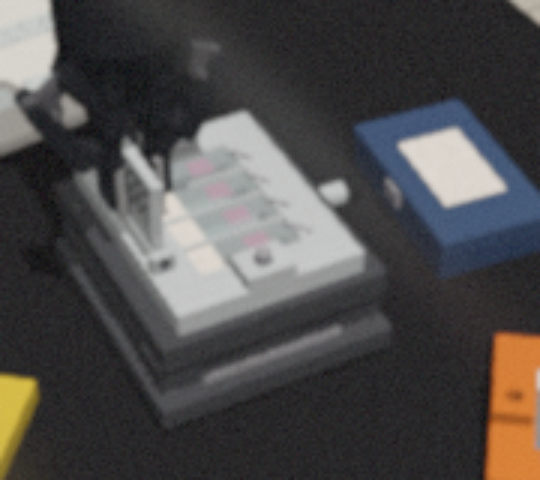

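The side crop shows the flap, at about (140,200) in the crop, standing between the fingers and not yet touched. Now I'll grip.

Request:
servo_tool:
  plan:
    - [0, 0, 0, 0, 0, 0, 0.1]
    - [0, 0, 0, 0, 0, 0, 0]
    - [0, 0, 0, 0, 0, 0, 0]
    - [0, 0, 0, 0, 0, 0, 0]
    - [0, 0, 0, 0, 0, 0, 0]

```text
clock: 2.82
position: [606.0, 208.6, 114.5]
ee_rot: [-0.696, 0.718, 0.001, -0.001]
contact_force: [-4.8, 1.1, 4.3]
gripper_width: 7.4
grasp_force: 59.3
```

```bash
cat > st.py <<'E'
from h import *
H=np.array([606.,208.4,100.])
s=arm.read_state(); p=s["position"]; M=R.from_quat(s["ee_rot"]).as_matrix(); z=M[:,2]
th=np.degrees(np.arctan2(z[0],-z[2]))
print("t",s["clock"],"p",p.round(1),"tilt",th.round(2),"side",np.degrees(z[1]).round(2),"yaw",np.degrees(np.arctan2(-M[1,1],-M[0,1])).round(2),"F",s["contact_force"].round(1),"T",s["wrist_torque"].round(2),"w",s["gripper_width"].round(1),"gf",s["grasp_force"].round(0))
# moment about the hinge, as if torque was taken at the TCP
print("Mhinge",(s["wrist_torque"]+np.cross(p-H,s["contact_force"])/1000).round(3))
E
python3 st.py
```

```text
Traceback (most recent call last):
  File "st.py", line 5, in <module>
    print("t",s["clock"],"p",p.round(1),"tilt",th.round(2),"side",np.degrees(z[1]).round(2),"yaw",np.degrees(np.arctan2(-M[1,1],-M[0,1])).round(2),"F",s["contact_force"].round(1),"T",s["wrist_torque"].round(2),"w",s["gripper_width"].round(1),"gf",s["grasp_force"].round(0))
                                                                                                                                                                                                                      ^^^^^^^^^^^^^^^^^^^^^^^^
AttributeError: 'float' object has no attribute 'round'
```

```bash
sed -i 's/s\["gripper_width"\].round(1)/round(s["gripper_width"],1)/; s/s\["grasp_force"\].round(0)/round(s["grasp_force"])/' st.py; python3 st.py
```

```text
t 2.825 p [606.  208.6 114.5] tilt -0.11 side -0.02 yaw -1.82 F [-4.8  1.1  4.3] T [0.42 1.65 0.03] w 7.4 gf 59
Mhinge [0.405 1.582 0.03 ]
```

Request:
servo_tool:
  plan:
    - [-0.004, 0, 0, 0, 0, 0, 0]
    - [-0.0017, 0, 0, -0.0006, -0.0175, 0, 0]
    - [-0.0017, 0, 0, -0.0006, -0.0175, 0, 0]
    - [-0.0017, 0, -0.0003, -0.0006, -0.0175, 0, 0]
    - [0, 0, 0, 0, 0, 0, 0]
    - [0, 0, 0, 0, 0, 0, 0]

```text
clock: 3.58
position: [604.5, 208.6, 114.5]
ee_rot: [-0.695, 0.717, -0.038, 0.036]
contact_force: [-3.3, 0.8, 3.5]
gripper_width: 7.4
grasp_force: 59.5
```

```bash
python3 st.py
```

```text
t 3.575 p [604.5 208.6 114.5] tilt 6.0 side -0.19 yaw -1.84 F [-3.3  0.8  3.5] T [0.26 1.08 0.05] w 7.4 gf 60
Mhinge [0.248 1.035 0.053]
```

Request:
servo_tool:
  plan:
    - [-0.004, 0, -0.001, -0.0006, -0.0175, 0, 0]
    - [0, 0, 0, 0, 0, 0, 0]
    - [0, 0, 0, 0, 0, 0, 0]

```text
clock: 3.95
position: [604.0, 208.7, 114.4]
ee_rot: [-0.694, 0.717, -0.05, 0.049]
contact_force: [0.3, -0.5, 3.5]
gripper_width: 7.3
grasp_force: 59.8
```

```bash
python3 st.py
```

```text
t 3.95 p [604.  208.7 114.4] tilt 8.07 side -0.24 yaw -1.84 F [ 0.3 -0.5  3.5] T [-0.21 -0.04 -0.03] w 7.3 gf 60
Mhinge [-0.202 -0.029 -0.033]
```

Request:
servo_tool:
  plan:
    - [-0.0017, 0, -0.0003, -0.0006, -0.0175, 0, 0]
    - [0, 0, 0, 0, 0, 0, 0]
    - [0, 0, 0, 0, 0, 0, 0]

```text
clock: 4.32
position: [603.5, 208.7, 114.3]
ee_rot: [-0.693, 0.716, -0.063, 0.061]
contact_force: [2.8, -1.3, 3.8]
gripper_width: 7.6
grasp_force: 60.0
```

```bash
python3 st.py
```

```text
t 4.325 p [603.5 208.7 114.3] tilt 10.08 side -0.31 yaw -1.84 F [ 2.8 -1.3  3.8] T [-0.31 -0.65 -0.08] w 7.6 gf 60
Mhinge [-0.288 -0.599 -0.073]
```

Request:
servo_tool:
  plan:
    - [-0.0017, 0, -0.0003, -0.0006, -0.0175, 0, 0]
    - [0, 0, 0, 0, 0, 0, 0]
    - [0, 0, 0, 0, 0, 0, 0]

```text
clock: 4.7
position: [602.8, 208.8, 114.2]
ee_rot: [-0.692, 0.714, -0.075, 0.073]
contact_force: [3.7, -1.2, 3.3]
gripper_width: 7.3
grasp_force: 60.1
```

```bash
python3 st.py
```

```text
t 4.7 p [602.8 208.8 114.2] tilt 12.07 side -0.37 yaw -1.84 F [ 3.7 -1.2  3.3] T [-0.35 -0.9  -0.08] w 7.3 gf 60
Mhinge [-0.335 -0.835 -0.077]
```

```bash
cat >> st.py <<'E'
import sys
def plane(Q,c,zc,band=6):
    p=Q.reshape(-1,3); p=p[~np.isnan(p[:,0])]
    y=np.radians(YAW); u=np.array([np.cos(y),np.sin(y)]); v=np.array([-u[1],u[0]])
    a=(p[:,:2]-c)@u; b=(p[:,:2]-c)@v
    m=(a>-35)&(a<60)&(abs(b)<80)&(abs(p[:,2]-zc)<band)
    a,b,z=a[m],b[m],p[m,2]
    for _ in range(4):
        A=np.c_[a,b,np.ones(len(a))]; k=np.linalg.lstsq(A,z,rcond=None)[0]; r=z-A@k; g=abs(r)<2.0; a,b,z=a[g],b[g],z[g]
    return len(a),"pitch(rear up+)deg %.2f roll %.2f z %.2f"%(*np.degrees(k[:2]),k[2])
YAW=float(sys.argv[4]) if len(sys.argv)>4 else -1.85
c=np.array([float(sys.argv[1]),float(sys.argv[2])]) if len(sys.argv)>2 else np.array([661,206.6])
zc=float(sys.argv[3]) if len(sys.argv)>3 else 92
if c[1]==206.6 and zc==92: print("base",plane(np.load("scene0.npy"),c,92))
print("now scene",plane(world(vision.get_image("scene")),c,zc))
E
python3 st.py
```

```text
t 4.7 p [602.8 208.8 114.2] tilt 12.07 side -0.37 yaw -1.84 F [ 3.7 -1.2  3.3] T [-0.35 -0.9  -0.08] w 7.3 gf 60
Mhinge [-0.335 -0.835 -0.077]
base (4914, 'pitch(rear up+)deg 0.58 roll 0.04 z 90.38')
now scene (4897, 'pitch(rear up+)deg 0.60 roll 0.00 z 90.38')
```

Request:
servo_tool:
  plan:
    - [-0.0035, 0, -0.0005, -0.0003, -0.0087, 0, 0]
    - [0, 0, 0, 0, 0, 0, 0]
    - [0, 0, 0, 0, 0, 0, 0]

```text
clock: 5.12
position: [602.0, 209.0, 114.2]
ee_rot: [-0.691, 0.714, -0.082, 0.08]
contact_force: [5.7, -1.9, 2.4]
gripper_width: 7.3
grasp_force: 59.9
```

```bash
python3 st.py
```

```text
t 5.125 p [602.  209.  114.2] tilt 13.17 side -0.38 yaw -1.83 F [ 5.7 -1.9  2.4] T [-0.42 -1.57 -0.12] w 7.3 gf 60
Mhinge [-0.394 -1.483 -0.118]
base (4914, 'pitch(rear up+)deg 0.58 roll 0.04 z 90.38')
now scene (4926, 'pitch(rear up+)deg 0.63 roll 0.00 z 90.39')
```

Request:
servo_tool:
  plan:
    - [0.0035, 0, 0, -0.0003, -0.0087, 0, 0]
    - [0, 0, 0, 0, 0, 0, 0]
    - [0, 0, 0, 0, 0, 0, 0]

```text
clock: 5.55
position: [601.9, 208.9, 114.1]
ee_rot: [-0.691, 0.713, -0.088, 0.085]
contact_force: [1.4, 1.0, 5.2]
gripper_width: 7.1
grasp_force: 60.4
```

```bash
python3 st.py
```

```text
t 5.55 p [601.9 208.9 114.1] tilt 14.08 side -0.44 yaw -1.82 F [1.4 1.  5.2] T [-0.   -0.25  0.03] w 7.1 gf 60
Mhinge [-0.012 -0.209  0.021]
base (4914, 'pitch(rear up+)deg 0.58 roll 0.04 z 90.38')
now scene (4917, 'pitch(rear up+)deg 0.59 roll 0.00 z 90.39')
```

Request:
servo_tool:
  plan:
    - [-0.0005, 0, 0, -0.0003, -0.0087, 0, 0]
    - [0, 0, 0, 0, 0, 0, 0]
    - [0, 0, 0, 0, 0, 0, 0]

```text
clock: 5.98
position: [601.7, 208.9, 114.0]
ee_rot: [-0.69, 0.712, -0.094, 0.091]
contact_force: [0.8, 0.1, 6.1]
gripper_width: 7.5
grasp_force: 60.6
```

```bash
python3 st.py
```

```text
t 5.975 p [601.7 208.9 114. ] tilt 15.05 side -0.48 yaw -1.83 F [0.8 0.1 6.1] T [ 0.09 -0.08  0.05] w 7.5 gf 61
Mhinge [ 0.091 -0.047  0.052]
base (4914, 'pitch(rear up+)deg 0.58 roll 0.04 z 90.38')
now scene (4893, 'pitch(rear up+)deg 0.61 roll 0.02 z 90.36')
```

Request:
servo_tool:
  plan:
    - [-0.0008, 0, 0.003, -0.0003, -0.0087, 0, 0]
    - [0, 0, 0, 0, 0, 0, 0]
    - [0, 0, 0, 0, 0, 0, 0]

```text
clock: 6.4
position: [601.3, 208.8, 114.1]
ee_rot: [-0.689, 0.711, -0.1, 0.097]
contact_force: [1.8, 2.3, 1.1]
gripper_width: 7.2
grasp_force: 59.8
```

```bash
python3 st.py
```

```text
t 6.4 p [601.3 208.8 114.1] tilt 15.97 side -0.53 yaw -1.83 F [1.8 2.3 1.1] T [0.64 0.06 0.21] w 7.2 gf 60
Mhinge [0.607 0.091 0.201]
base (4914, 'pitch(rear up+)deg 0.58 roll 0.04 z 90.38')
now scene (4913, 'pitch(rear up+)deg 0.60 roll 0.01 z 90.36')
```

Request:
servo_tool:
  plan:
    - [-0.0008, 0, -0.0002, -0.0003, -0.0087, 0, 0]
    - [0, 0, 0, 0, 0, 0, 0]
    - [0, 0, 0, 0, 0, 0, 0]

```text
clock: 6.82
position: [601.1, 208.8, 114.0]
ee_rot: [-0.688, 0.71, -0.106, 0.102]
contact_force: [0.5, 3.7, -0.6]
gripper_width: 7.8
grasp_force: 59.6
```

```bash
python3 st.py
```

```text
t 6.825 p [601.1 208.8 114. ] tilt 16.96 side -0.57 yaw -1.83 F [ 0.5  3.7 -0.6] T [1.11 0.44 0.31] w 7.8 gf 60
Mhinge [1.057 0.445 0.287]
base (4914, 'pitch(rear up+)deg 0.58 roll 0.04 z 90.38')
now scene (4905, 'pitch(rear up+)deg 0.60 roll 0.02 z 90.36')
```

Request:
servo_tool:
  plan:
    - [-0.0008, 0, -0.0002, -0.0003, -0.0087, 0, 0]
    - [0, 0, 0, 0, 0, 0, 0]
    - [0, 0, 0, 0, 0, 0, 0]

```text
clock: 7.25
position: [600.9, 208.4, 113.9]
ee_rot: [-0.687, 0.71, -0.113, 0.108]
contact_force: [1.9, 3.0, -1.2]
gripper_width: 7.5
grasp_force: 59.5
```

```bash
python3 st.py
```

```text
t 7.25 p [600.9 208.4 113.9] tilt 17.95 side -0.63 yaw -1.84 F [ 1.9  3.  -1.2] T [1.09 0.56 0.37] w 7.5 gf 59
Mhinge [1.048 0.578 0.352]
base (4914, 'pitch(rear up+)deg 0.58 roll 0.04 z 90.38')
now scene (4881, 'pitch(rear up+)deg 0.62 roll 0.01 z 90.35')
```

Request:
servo_tool:
  plan:
    - [-0.0005, 0.001, 0, -0.0003, -0.0087, 0, 0]
    - [0, 0, 0, 0, 0, 0, 0]
    - [0, 0, 0, 0, 0, 0, 0]

```text
clock: 7.68
position: [600.7, 208.3, 113.9]
ee_rot: [-0.686, 0.709, -0.119, 0.114]
contact_force: [1.9, 1.9, -3.6]
gripper_width: 7.1
grasp_force: 59.3
```

```bash
python3 st.py
```

```text
t 7.675 p [600.7 208.3 113.9] tilt 18.93 side -0.71 yaw -1.85 F [ 1.9  1.9 -3.6] T [0.59 0.42 0.29] w 7.1 gf 59
Mhinge [0.57  0.425 0.276]
base (4914, 'pitch(rear up+)deg 0.58 roll 0.04 z 90.38')
now scene (4920, 'pitch(rear up+)deg 0.63 roll 0.02 z 90.38')
```

Request:
servo_tool:
  plan:
    - [-0.0005, 0, -0.0002, -0.0003, -0.0087, 0, 0]
    - [0, 0, 0, 0, 0, 0, 0]
    - [0, 0, 0, 0, 0, 0, 0]

```text
clock: 8.1
position: [600.5, 208.3, 113.9]
ee_rot: [-0.685, 0.708, -0.125, 0.12]
contact_force: [1.8, 1.6, -3.5]
gripper_width: 7.3
grasp_force: 59.1
```

```bash
python3 st.py
```

```text
t 8.1 p [600.5 208.3 113.9] tilt 19.93 side -0.74 yaw -1.86 F [ 1.8  1.6 -3.5] T [0.48 0.64 0.19] w 7.3 gf 59
Mhinge [0.463 0.641 0.179]
base (4914, 'pitch(rear up+)deg 0.58 roll 0.04 z 90.38')
now scene (4931, 'pitch(rear up+)deg 0.56 roll 0.01 z 90.40')
```

Request:
servo_tool:
  plan:
    - [-0.0005, 0, -0.002, -0.0003, -0.0087, 0, 0]
    - [0, 0, 0, 0, 0, 0, 0]
    - [0, 0, 0, 0, 0, 0, 0]

```text
clock: 8.52
position: [600.5, 208.3, 113.7]
ee_rot: [-0.684, 0.707, -0.131, 0.126]
contact_force: [0.1, -0.2, -1.4]
gripper_width: 7.4
grasp_force: 59.6
```

```bash
python3 st.py
```

```text
t 8.525 p [600.5 208.3 113.7] tilt 20.96 side -0.77 yaw -1.86 F [ 0.1 -0.2 -1.4] T [-0.03  0.9   0.05] w 7.4 gf 60
Mhinge [-0.027  0.893  0.053]
base (4914, 'pitch(rear up+)deg 0.58 roll 0.04 z 90.38')
now scene (4932, 'pitch(rear up+)deg 0.58 roll 0.04 z 90.39')
```

Request:
servo_tool:
  plan:
    - [-0.0006, 0, -0.0004, -0.0003, -0.0087, 0, 0]
    - [0, 0, 0, 0, 0, 0, 0]
    - [0, 0, 0, 0, 0, 0, 0]

```text
clock: 8.95
position: [600.5, 208.5, 113.6]
ee_rot: [-0.683, 0.705, -0.137, 0.132]
contact_force: [-0.2, -0.2, -1.1]
gripper_width: 7.4
grasp_force: 59.7
```

```bash
python3 st.py
```

```text
t 8.95 p [600.5 208.5 113.6] tilt 21.98 side -0.77 yaw -1.86 F [-0.2 -0.2 -1.1] T [-0.05  0.97 -0.06] w 7.4 gf 60
Mhinge [-0.045  0.965 -0.063]
base (4914, 'pitch(rear up+)deg 0.58 roll 0.04 z 90.38')
now scene (4951, 'pitch(rear up+)deg 0.56 roll 0.02 z 90.40')
```

Request:
servo_tool:
  plan:
    - [-0.0006, 0, -0.0004, -0.0003, -0.0087, 0, 0]
    - [0, 0, 0, 0, 0, 0, 0]
    - [0, 0, 0, 0, 0, 0, 0]

```text
clock: 9.38
position: [600.3, 208.8, 113.5]
ee_rot: [-0.682, 0.704, -0.144, 0.138]
contact_force: [-0.8, -0.5, -0.5]
gripper_width: 7.3
grasp_force: 59.8
```

```bash
python3 st.py
```

```text
t 9.375 p [600.3 208.8 113.5] tilt 22.98 side -0.78 yaw -1.85 F [-0.8 -0.5 -0.5] T [ 0.02  1.13 -0.04] w 7.3 gf 60
Mhinge [ 0.023  1.116 -0.035]
base (4914, 'pitch(rear up+)deg 0.58 roll 0.04 z 90.38')
now scene (4912, 'pitch(rear up+)deg 0.60 roll 0.05 z 90.38')
```

```bash
cat >> st.py <<'E'
F=s["contact_force"]; t=np.radians(th)
print("Mres %.2f"%(s["wrist_torque"][1]+.3*(np.cos(t)*F[0]+np.sin(t)*F[2])-2.2*np.sin(t)))
E
sed -i '/^if c\[1\]==206/d; /Mhinge/d' st.py
```

Request:
servo_tool:
  plan:
    - [-0.0007, 0, -0.0004, -0.0003, -0.0087, 0, 0]
    - [0, 0, 0, 0, 0, 0, 0]
    - [0, 0, 0, 0, 0, 0, 0]

```text
clock: 9.8
position: [600.2, 208.9, 113.4]
ee_rot: [-0.68, 0.703, -0.15, 0.144]
contact_force: [-2.1, 0.8, -0.9]
gripper_width: 7.1
grasp_force: 59.9
```

```bash
python3 st.py
```

```text
t 9.8 p [600.2 208.9 113.4] tilt 23.98 side -0.79 yaw -1.84 F [-2.1  0.8 -0.9] T [0.07 1.32 0.03] w 7.1 gf 60
now scene (4909, 'pitch(rear up+)deg 0.60 roll -0.02 z 90.38')
Mres -0.25
```

Request:
servo_tool:
  plan:
    - [-0.0007, 0, -0.0004, -0.0003, -0.0087, 0, 0]
    - [0, 0, 0, 0, 0, 0, 0]
    - [0, 0, 0, 0, 0, 0, 0]

```text
clock: 10.22
position: [600.0, 209.0, 113.3]
ee_rot: [-0.679, 0.701, -0.156, 0.15]
contact_force: [-2.4, 0.9, 0.5]
gripper_width: 7.2
grasp_force: 60.0
```

```bash
python3 st.py
```

```text
t 10.225 p [600.  209.  113.3] tilt 24.98 side -0.81 yaw -1.83 F [-2.4  0.9  0.5] T [0.23 1.44 0.03] w 7.2 gf 60
now scene (4940, 'pitch(rear up+)deg 0.59 roll 0.05 z 90.39')
Mres -0.07
```

Request:
servo_tool:
  plan:
    - [-0.0007, 0, -0.0004, -0.0003, -0.0087, 0, 0]
    - [0, 0, 0, 0, 0, 0, 0]
    - [0, 0, 0, 0, 0, 0, 0]

```text
clock: 10.65
position: [599.8, 209.0, 113.2]
ee_rot: [-0.678, 0.7, -0.162, 0.156]
contact_force: [-1.3, 1.8, 1.7]
gripper_width: 7.1
grasp_force: 60.0
```

```bash
python3 st.py
```

```text
t 10.65 p [599.8 209.  113.2] tilt 25.98 side -0.83 yaw -1.83 F [-1.3  1.8  1.7] T [0.26 1.48 0.15] w 7.1 gf 60
now scene (4932, 'pitch(rear up+)deg 0.51 roll 0.04 z 90.39')
Mres 0.38
```

Request:
servo_tool:
  plan:
    - [-0.0004, 0, -0.0002, -0.0001, -0.0044, 0, 0]
    - [0, 0, 0, 0, 0, 0, 0]
    - [0, 0, 0, 0, 0, 0, 0]

```text
clock: 11.08
position: [599.7, 209.1, 113.1]
ee_rot: [-0.677, 0.699, -0.165, 0.159]
contact_force: [-2.0, 0.8, 0.7]
gripper_width: 7.4
grasp_force: 60.0
```

```bash
python3 st.py
```

```text
t 11.075 p [599.7 209.1 113.1] tilt 26.49 side -0.85 yaw -1.83 F [-2.   0.8  0.7] T [0.34 1.33 0.12] w 7.4 gf 60
now scene (4900, 'pitch(rear up+)deg 0.56 roll 0.04 z 90.38')
Mres -0.09
```

Request:
servo_tool:
  plan:
    - [-0.0004, 0, -0.0002, -0.0001, -0.0044, 0, 0]
    - [0, 0, 0, 0, 0, 0, 0]
    - [0, 0, 0, 0, 0, 0, 0]

```text
clock: 11.5
position: [599.6, 209.0, 113.1]
ee_rot: [-0.676, 0.698, -0.168, 0.162]
contact_force: [-2.1, 0.3, 0.1]
gripper_width: 7.4
grasp_force: 60.0
```

```bash
python3 st.py
```

```text
t 11.5 p [599.6 209.  113.1] tilt 27.0 side -0.86 yaw -1.83 F [-2.1  0.3  0.1] T [0.36 1.34 0.18] w 7.4 gf 60
now scene (4945, 'pitch(rear up+)deg 0.60 roll 0.03 z 90.38')
Mres -0.21
```

Request:
servo_tool:
  plan:
    - [-0.0004, 0, -0.0002, -0.0001, -0.0044, 0, 0]
    - [0, 0, 0, 0, 0, 0, 0]
    - [0, 0, 0, 0, 0, 0, 0]

```text
clock: 11.92
position: [599.5, 209.0, 113.0]
ee_rot: [-0.676, 0.698, -0.171, 0.165]
contact_force: [-2.0, 2.3, -0.1]
gripper_width: 7.4
grasp_force: 59.9
```

```bash
python3 st.py
```

```text
t 11.925 p [599.5 209.  113. ] tilt 27.5 side -0.87 yaw -1.83 F [-2.   2.3 -0.1] T [0.54 1.24 0.31] w 7.4 gf 60
now scene (4915, 'pitch(rear up+)deg 0.55 roll -0.02 z 90.39')
Mres -0.31
```

Request:
servo_tool:
  plan:
    - [-0.0012, 0.001, -0.0004, -0.0003, -0.0087, 0, 0]
    - [0, 0, 0, 0, 0, 0, 0]
    - [0, 0, 0, 0, 0, 0, 0]

```text
clock: 12.35
position: [599.4, 209.0, 113.0]
ee_rot: [-0.674, 0.696, -0.177, 0.171]
contact_force: [0.7, 1.8, 1.0]
gripper_width: 7.4
grasp_force: 59.5
```

```bash
python3 st.py
```

```text
t 12.35 p [599.4 209.  113. ] tilt 28.5 side -0.93 yaw -1.87 F [0.7 1.8 1. ] T [0.37 1.19 0.2 ] w 7.4 gf 60
now scene (4886, 'pitch(rear up+)deg 0.78 roll 0.02 z 90.64')
Mres 0.47
```

Request:
servo_tool:
  plan:
    - [-0.0008, 0, -0.0004, -0.0003, -0.0087, 0, 0]
    - [0, 0, 0, 0, 0, 0, 0]
    - [0, 0, 0, 0, 0, 0, 0]

```text
clock: 12.78
position: [598.8, 209.0, 113.0]
ee_rot: [-0.673, 0.695, -0.183, 0.177]
contact_force: [-1.9, -1.2, 3.1]
gripper_width: 7.6
grasp_force: 60.1
```

```bash
python3 st.py
```

```text
t 12.775 p [598.8 209.  113. ] tilt 29.5 side -0.96 yaw -1.85 F [-1.9 -1.2  3.1] T [0.06 1.56 0.01] w 7.6 gf 60
now scene (4888, 'pitch(rear up+)deg 1.64 roll 0.00 z 91.61')
Mres 0.43
```

Request:
servo_tool:
  plan:
    - [-0.0008, 0, -0.0004, -0.0003, -0.0087, 0, 0]
    - [0, 0, 0, 0, 0, 0, 0]
    - [0, 0, 0, 0, 0, 0, 0]

```text
clock: 13.2
position: [598.3, 209.1, 113.0]
ee_rot: [-0.671, 0.693, -0.189, 0.183]
contact_force: [-4.1, -1.1, 6.0]
gripper_width: 7.3
grasp_force: 60.5
```

```bash
python3 st.py
```

```text
t 13.2 p [598.3 209.1 113. ] tilt 30.51 side -0.98 yaw -1.84 F [-4.1 -1.1  6. ] T [-0.04  1.86 -0.13] w 7.3 gf 60
now scene (4855, 'pitch(rear up+)deg 2.59 roll 0.03 z 92.52')
Mres 0.60
```

The stop is at about 28.3° of tilt, and past it the carrier's rear began to rise. I'll back off to it.

Request:
servo_tool:
  plan:
    - [0.0009, 0, 0.0004, 0.0003, 0.0094, 0, 0]
    - [0.0009, 0, 0.0004, 0.0003, 0.0094, 0, 0]
    - [0, 0, 0, 0, 0, 0, 0]
    - [0, 0, 0, 0, 0, 0, 0]

```text
clock: 13.75
position: [599.4, 209.0, 113.0]
ee_rot: [-0.674, 0.696, -0.177, 0.17]
contact_force: [1.1, 0.2, 1.6]
gripper_width: 7.4
grasp_force: 59.8
```

```bash
python3 st.py
```

```text
t 13.75 p [599.4 209.  113. ] tilt 28.39 side -0.96 yaw -1.82 F [1.1 0.2 1.6] T [0.06 0.8  0.01] w 7.4 gf 60
now scene (4933, 'pitch(rear up+)deg 0.72 roll 0.03 z 90.55')
Mres 0.27
```

Request:
servo_tool:
  plan:
    - [0, 0, 0.003, 0, 0, 0, 0]
    - [0, 0, 0.003, 0, 0, 0, 0]
    - [0, 0, 0.003, 0, 0, 0, 0]
    - [0, 0, 0, 0, 0, 0, 0]
    - [0, 0, 0, 0, 0, 0, 0]

```text
clock: 14.42
position: [598.4, 208.7, 113.4]
ee_rot: [-0.675, 0.697, -0.175, 0.168]
contact_force: [7.0, 1.2, -9.3]
gripper_width: 7.6
grasp_force: 58.7
```

```bash
python3 st.py 661 206.6 94
```

```text
t 14.425 p [598.4 208.7 113.4] tilt 28.13 side -0.98 yaw -1.81 F [ 7.   1.2 -9.3] T [0.39 0.74 0.19] w 7.6 gf 59
now scene (4856, 'pitch(rear up+)deg 0.50 roll 0.04 z 90.56')
Mres 0.24
```

Request:
servo_tool:
  plan:
    - [0.0045, 0, 0, 0, 0, 0, 0]
    - [0, 0, 0, 0, 0, 0, 0]
    - [0, 0, 0, 0, 0, 0, 0]

```text
clock: 14.85
position: [598.9, 208.7, 113.8]
ee_rot: [-0.675, 0.697, -0.175, 0.169]
contact_force: [-0.7, 0.0, -8.1]
gripper_width: 7.2
grasp_force: 59.2
```

```bash
python3 st.py 661 206.6 94
```

```text
t 14.85 p [598.9 208.7 113.8] tilt 28.14 side -0.95 yaw -1.78 F [-0.7  0.  -8.1] T [ 0.09  2.47 -0.05] w 7.2 gf 59
now scene (4901, 'pitch(rear up+)deg 0.53 roll -0.05 z 90.88')
Mres 0.11
```

Request:
servo_tool:
  plan:
    - [0, 0, 0.004, 0, 0, 0, 0]
    - [0, 0, 0.004, 0, 0, 0, 0]
    - [0, 0, 0, 0, 0, 0, 0]
    - [0, 0, 0, 0, 0, 0, 0]

```text
clock: 15.4
position: [599.8, 209.0, 117.4]
ee_rot: [-0.675, 0.696, -0.176, 0.17]
contact_force: [-2.8, -0.9, -7.8]
gripper_width: 7.4
grasp_force: 59.4
```

```bash
python3 st.py 661 206.6 95
```

```text
t 15.4 p [599.8 209.  117.4] tilt 28.28 side -0.93 yaw -1.8 F [-2.8 -0.9 -7.8] T [-0.11  3.29 -0.11] w 7.4 gf 59
now scene (4975, 'pitch(rear up+)deg 0.50 roll -0.09 z 94.52')
Mres 0.42
```

Request:
servo_tool:
  plan:
    - [-0.002, 0, 0.005, 0, -0.0007, 0, 0]
    - [0, 0, 0.01, 0, 0, 0, 0]
    - [0, 0, 0.01, 0, 0, 0, 0]
    - [0, 0, 0, 0, 0, 0, 0]
    - [0, 0, 0, 0, 0, 0, 0]

```text
clock: 16.08
position: [599.7, 209.1, 125.5]
ee_rot: [-0.674, 0.696, -0.177, 0.171]
contact_force: [-3.4, -0.7, -6.3]
gripper_width: 7.2
grasp_force: 60.0
```

```bash
python3 st.py 661 206.6 102
```

```text
t 16.075 p [599.7 209.1 125.5] tilt 28.44 side -0.93 yaw -1.81 F [-3.4 -0.7 -6.3] T [-0.09  3.35 -0.03] w 7.2 gf 60
now scene (5026, 'pitch(rear up+)deg 0.64 roll -0.14 z 102.83')
Mres 0.51
```

Request:
servo_tool:
  plan:
    - [-0.0025, 0, 0.01, 0, 0, 0, 0]
    - [0, 0, 0.012, 0, 0, 0, 0]
    - [0, 0, 0.012, 0, 0, 0, 0]
    - [0, 0, 0, 0, 0, 0, 0]
    - [0, 0, 0, 0, 0, 0, 0]

```text
clock: 16.75
position: [599.6, 209.1, 136.0]
ee_rot: [-0.674, 0.696, -0.177, 0.171]
contact_force: [-0.9, -0.3, -7.2]
gripper_width: 7.3
grasp_force: 59.6
```

```bash
python3 st.py 661 206.6 113
```

```text
t 16.75 p [599.6 209.1 136. ] tilt 28.48 side -0.94 yaw -1.85 F [-0.9 -0.3 -7.2] T [-0.01  2.58 -0.06] w 7.3 gf 60
now scene (5161, 'pitch(rear up+)deg 0.76 roll 0.01 z 113.39')
Mres 0.26
```

Request:
servo_tool:
  plan:
    - [0, 0, 0.012, 0, 0.0009, 0, 0]
    - [0, 0, 0.015, 0, 0, 0, 0]
    - [0, 0, 0.02, 0, 0, 0, 0]
    - [0, 0, 0.03, 0, 0, 0, 0]
    - [0, 0, 0.03, 0, 0, 0, 0]
    - [0, 0, 0.03, 0, 0, 0, 0]
    - [0, 0, 0.02, 0, 0, 0, 0]
    - [0, 0, 0, 0, 0, 0, 0]
    - [0, 0, 0, 0, 0, 0, 0]

```text
clock: 17.92
position: [599.0, 208.6, 182.4]
ee_rot: [-0.674, 0.697, -0.176, 0.169]
contact_force: [-0.2, -1.2, -8.0]
gripper_width: 7.2
grasp_force: 59.3
```

```bash
python3 st.py 661 206.6 160
```

```text
t 17.925 p [599.  208.6 182.4] tilt 28.29 side -0.99 yaw -1.86 F [-0.2 -1.2 -8. ] T [0.12 2.51 0.03] w 7.2 gf 59
now scene (5623, 'pitch(rear up+)deg 0.61 roll -0.05 z 159.59')
Mres 0.29
```

Request:
servo_tool:
  plan:
    - [-0.0115, -0.02, 0, 0, 0, -0.0058, 0]
    - [-0.0115, -0.05, 0, 0, 0, -0.0058, 0]
    - [-0.0115, -0.08, 0, 0, 0, -0.0058, 0]
    - [-0.0115, -0.1, 0, 0, 0, -0.0058, 0]
    - [-0.0115, -0.11, 0, 0, 0, -0.0058, 0]
    - [-0.0115, -0.11, 0, 0, 0, -0.0058, 0]
    - [-0.0115, -0.11, 0, 0, 0, -0.0058, 0]
    - [-0.0115, -0.11, 0, 0, 0, -0.0058, 0]
    - [-0.0115, -0.11, 0, 0, 0, -0.0058, 0]
    - [-0.0115, -0.11, 0, 0, 0, -0.0058, 0]
    - [-0.0115, -0.11, 0, 0, 0, -0.0058, 0]
    - [-0.0115, -0.11, 0, 0, 0, -0.0058, 0]
    - [-0.0115, -0.11, 0, 0, 0, -0.0058, 0]
    - [-0.0115, -0.1, 0, 0, 0, -0.0058, 0]
    - [-0.0115, -0.08, 0, 0, 0, -0.0058, 0]
    - [-0.0115, -0.05, 0, 0, 0, -0.0058, 0]
    - [0, -0.01, 0, 0, 0, 0, 0]
    - [0, 0, 0, 0, 0, 0, 0]
    - [0, 0, 0, 0, 0, 0, 0]
    - [0, 0, 0, 0, 0, 0, 0]

```text
clock: 20.48
position: [543.7, -234.4, 182.6]
ee_rot: [-0.607, 0.756, -0.191, 0.153]
contact_force: [-1.1, -0.4, -7.4]
gripper_width: 7.2
grasp_force: 59.4
```

```bash
python3 st.py 603.8 -249.6 160 -12.5
cat > rel.py <<'E'
from h import *
import sys
zt=float(sys.argv[1])
def rect(q,nm):
    r=cv2.minAreaRect(q[:,:2].astype(np.float32)); print(nm,len(q),np.round(r[0],1),np.round(r[1],1),round(r[2],2))
for n in("scene","side"):
    d=vision.get_image(n); Q=world(d); save(n+sys.argv[2],d["image"])
    p=Q.reshape(-1,3); p=p[~np.isnan(p[:,0])]; p=p[(abs(p[:,0]-600)<130)&(abs(p[:,1]+250)<140)]
    p=p[(abs(p[:,2]-zt)<4)]
    rect(p,n)
    if len(sys.argv)>3:
        m=(abs(Q[...,2]-zt)<4)&(abs(Q[...,0]-600)<130)&(abs(Q[...,1]+250)<140)
        m=cv2.morphologyEx(m.astype(np.uint8),cv2.MORPH_OPEN,np.ones((3,3))); k,l,st,_=cv2.connectedComponentsWithStats(m); m=l==1+st[1:,4].argmax(); rect(Q[m],n+" clean")
E
python3 rel.py 160 _t x
```

```text
t 20.475 p [ 543.7 -234.4  182.6] tilt 27.72 side -5.9 yaw -12.4 F [-1.1 -0.4 -7.4] T [ 0.43  2.44 -0.12] w 7.2 gf 59
now scene (6046, 'pitch(rear up+)deg 0.61 roll -0.13 z 159.65')
Mres 0.09
scene 9059 [ 605.1 -246.6] [171.8 132.6] 77.61
scene clean 8924 [ 605.1 -246.6] [171.8 132.6] 77.61
side 9130 [ 603.6 -247.8] [171.6 131.5] 77.5
side clean 8957 [ 603.6 -247.7] [171.5 131.5] 77.5
```

Request:
servo_tool:
  plan:
    - [-0.0013, -0.006, -0.02, 0, 0, -0.001, 0]
    - [0, 0, -0.05, 0, 0, 0, 0]
    - [0, 0, -0.06, 0, 0, 0, 0]
    - [0, 0, -0.06, 0, 0, 0, 0]
    - [0, 0, -0.05, 0, 0, 0, 0]
    - [0, 0, -0.04, 0, 0, 0, 0]
    - [0, 0, -0.03, 0, 0, 0, 0]
    - [0, 0, 0, 0, 0, 0, 0]
    - [0, 0, 0, 0, 0, 0, 0]

```text
clock: 21.75
position: [545.6, -244.7, 99.9]
ee_rot: [-0.61, 0.756, -0.178, 0.156]
contact_force: [-0.4, 0.1, -7.5]
gripper_width: 7.2
grasp_force: 59.5
```

```bash
python3 st.py 603.8 -249.6 67 -12.5;python3 rel.py 67 _u x
```

```text
t 21.75 p [ 545.6 -244.7   99.9] tilt 27.03 side -4.47 yaw -12.54 F [-0.4  0.1 -7.5] T [0.41 2.35 0.03] w 7.2 gf 59
now scene (106, 'pitch(rear up+)deg -0.09 roll -2.10 z 70.79')
Mres 0.23
scene 470 [ 653.2 -233. ] [104.3 213.2] 25.6
scene clean 30 [ 675.9 -241.8] [14.3  1.9] 77.88
side 258 [ 573.5 -327.3] [ 64.6 150.1] 48.43Traceback (most recent call last):
  File "rel.py", line 13, in <module>
    m=cv2.morphologyEx(m.astype(np.uint8),cv2.MORPH_OPEN,np.ones((3,3))); k,l,st,_=cv2.connectedComponentsWithStats(m); m=l==1+st[1:,4].argmax(); rect(Q[m],n+" clean")
                                                                                                                               ~~~~~~~~~~~~~~~^^
ValueError: attempt to get argmax of an empty sequence
```

```bash
python3 -c "
from h import *
s=arm.read_state(); print(s['joints'].round(3), s['ee_rot'].round(4))"; python3 st.py 603.8 -249.6 77 -12.5;python3 rel.py 77 _u x
```

```text
[-0.146  0.321 -0.612  0.07  -0.16  -0.135] [-0.6099  0.7563 -0.1776  0.1564]
t 21.9 p [ 545.3 -244.5  100.1] tilt 27.03 side -4.46 yaw -12.54 F [-0.3  0.4 -7.4] T [ 0.43  2.37 -0.03] w 7.3 gf 59
now scene (5079, 'pitch(rear up+)deg -0.56 roll 1.16 z 76.36')
Mres 0.29
scene 7770 [ 607.2 -255.9] [172.  132.7] 78.31
scene clean 7563 [ 607.2 -255.9] [172.  132.7] 78.31
side 7890 [ 604.5 -256.7] [171.7 131.1] 78.22
side clean 7608 [ 604.5 -256.7] [171.7 131.1] 78.22
```

View pics/scene_u.png

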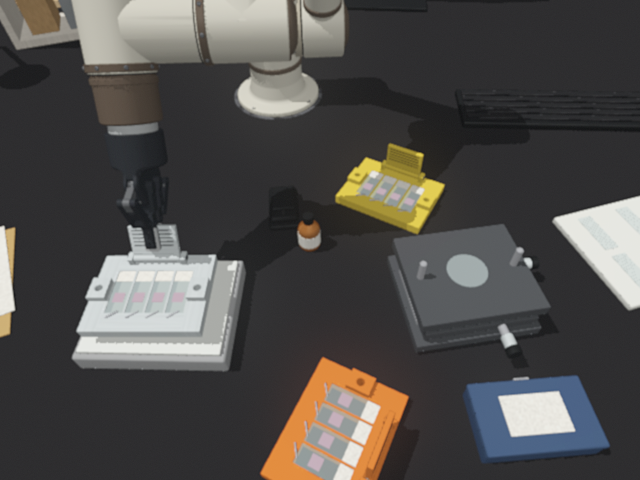

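The scene view shows the carrier over the light box, tilted about 1°. Joint 5 is at its limit of -0.16: with the flap leaning out towards the robot, the tool can't get this low here. I'll raise the arm and put the carrier down half-turned, which is still square, with the flap on the far side. First I'll check that with a fitted kinematic model.

Request:
servo_tool:
  plan:
    - [0, 0, 0.03, 0, 0, 0, 0]
    - [0, 0, 0.05, 0, 0, 0, 0]
    - [0, 0, 0.06, 0, 0, 0, 0]
    - [0, 0, 0.06, 0, 0, 0, 0]
    - [0, 0, 0.05, 0, 0, 0, 0]
    - [0, 0, 0.03, 0, 0, 0, 0]
    - [0, 0, 0, 0, 0, 0, 0]
    - [0, 0, 0, 0, 0, 0, 0]

```text
clock: 23.05
position: [544.4, -244.4, 182.8]
ee_rot: [-0.61, 0.757, -0.176, 0.156]
contact_force: [-0.8, -0.2, -8.2]
gripper_width: 7.2
grasp_force: 59.3
```

```bash
cat > kin.py <<'E'
from h import *
from scipy.optimize import least_squares as LS
s=arm.read_state()
P=[([.258596,.385492,.006747,-.000449,-1.193999,-.258615],[624.471,.017,230.316],[-.707041,.707172,.00067,-.000737]),
([.582641,.509377,-.099351,.00005,-.961099,-.614519],[607.138,208.684,114.896],[-.695757,.718277,-.00011,.000473]),
([-.146,.321,-.612,.07,-.16,-.135],[545.3,-244.5,100.1],[-.6099,.7563,-.1776,.1564]),
(s["joints"],s["position"],s["ee_rot"])]
def fk(q,k,sg=(1,1)):
    a1,d,h,a2,e,a3,L,c=k
    A=R.from_euler("z",q[0]); phi=c-q[1]+q[2]
    B=A*R.from_euler("y",-phi)          # forearm frame: -z along the forearm
    x=np.array([a1+a2*np.sin(q[1]),d,h+a2*np.cos(q[1])])
    W=A.apply(x)+B.apply([e,0,-a3])
    T=B*R.from_euler("z",sg[0]*q[3])*R.from_euler("y",-q[4])
    t=T.apply([0,0,-1])
    O=T*R.from_euler("z",sg[1]*q[5])*R.from_quat([-.70711,.70711,0,0])
    return W+L*t,O
def fit(sg):
    f=lambda k:np.concatenate([np.r_[fk(q,k,sg)[0]-p,300*(fk(q,k,sg)[1].inv()*R.from_quat(o)).as_rotvec()] for q,p,o in P])
    return LS(f,[0,-160,190,565,0,420,330,1.572])
best=min(((fit((a,b)),(a,b)) for a in(1,-1) for b in(1,-1)),key=lambda t:t[0].cost)
K,SG=best[0].x,best[1]
lo=np.array([-3.14,-1.21,-1.07,-3.16,-2.99,-3.1]);hi=np.array([3.14,2.06,1.41,2.05,-.16,3.1])
def ik(p,o,q0):
    r=LS(lambda q:np.r_[fk(q,K,SG)[0]-p,300*(fk(q,K,SG)[1].inv()*o).as_rotvec()],q0); return r.x,r.cost
if __name__=="__main__":
    print(best[0].cost,K.round(2),SG,s["joints"].round(3),s["position"].round(1))
    O=R.from_quat([-0.607,.756,-.191,.153])
    print("level fix rotvec share",((O*R.from_quat(s["ee_rot"]).inv()).as_rotvec()/2).round(4))
    q=np.array(s["joints"]); p0=np.array(s["position"]); c=np.array([604,-247.])
    pe=np.array([663.9,-263.3,182.])
    for i in range(0,13):
        a=np.radians(15*i); p=p0+(pe-p0)*i/12
        q,cst=ik(p,R.from_euler("z",a)*O,q); print(15*i,q.round(2),round(cst,2))
    for z in(130,78): q,cst=ik([663.9,-263.3,z],R.from_euler("z",np.pi)*O,q); print(z,q.round(3),round(cst,2))
E
python3 kin.py
```

```text
4.326908642188028 [   3.98 -159.57  159.    578.88   -1.66  411.43  312.2     1.57] (1, 1) [-0.145  0.198 -0.498  0.029 -0.4   -0.093] [ 544.4 -244.4  182.8]
level fix rotvec share [-0.0122 -0.0075 -0.0044]
0 [-0.13  0.19 -0.52  0.12 -0.37 -0.19] 0.0
15 [-0.22  0.23 -0.47 -0.31 -0.41  0.51] 0.0
30 [-0.29  0.29 -0.38 -0.54 -0.54  1.01] 0.0
45 [-0.34  0.35 -0.28 -0.61 -0.71  1.33] 0.0
60 [-0.37  0.42 -0.17 -0.61 -0.89  1.57] 0.0
75 [-0.38  0.49 -0.04 -0.57 -1.06  1.77] 0.0
90 [-0.38  0.57  0.09 -0.52 -1.23  1.94] 0.0
105 [-0.36  0.63  0.22 -0.46 -1.38  2.11] 0.0
120 [-0.33  0.7   0.34 -0.39 -1.53  2.29] 0.0
135 [-0.29  0.76  0.46 -0.32 -1.66  2.47] 0.0
150 [-0.25  0.81  0.56 -0.23 -1.76  2.66] 0.0
165 [-0.21  0.84  0.63 -0.13 -1.83  2.87] 0.0
180 [-0.16  0.86  0.67 -0.03 -1.87  3.09] 0.0
130 [-0.164  0.886  0.594 -0.027 -1.772  3.089] 0.0
78 [-0.164  0.922  0.537 -0.026 -1.68   3.091] 0.0
```

Request:
servo_tool:
  plan:
    - [0, 0, 0, -0.0122, -0.0075, -0.0044, 0]
    - [0.0083, -0.0013, 0, 0, 0, 0.0327, 0]
    - [0.0083, -0.0013, 0, 0, 0, 0.0327, 0]
    - [0.0083, -0.0013, 0, 0, 0, 0.0327, 0]
    - [0.0083, -0.0013, 0, 0, 0, 0.0327, 0]
    - [0.0083, -0.0013, 0, 0, 0, 0.0327, 0]
    - [0.0083, -0.0013, 0, 0, 0, 0.0327, 0]
    - [0.0083, -0.0013, 0, 0, 0, 0.0327, 0]
    - [0.0083, -0.0013, 0, 0, 0, 0.0327, 0]
    - [0.0133, -0.0021, 0, 0, 0, 0.0524, 0]
    - [0.0133, -0.0021, 0, 0, 0, 0.0524, 0]
    - [0.0133, -0.0021, 0, 0, 0, 0.0524, 0]
    - [0.0133, -0.0021, 0, 0, 0, 0.0524, 0]
    - [0.0133, -0.0021, 0, 0, 0, 0.0524, 0]
    - [0.0133, -0.0021, 0, 0, 0, 0.0524, 0]
    - [0.0133, -0.0021, 0, 0, 0, 0.0524, 0]
    - [0.0133, -0.0021, 0, 0, 0, 0.0524, 0]
    - [0.0133, -0.0021, 0, 0, 0, 0.0524, 0]
    - [0.0133, -0.0021, 0, 0, 0, 0.0524, 0]
    - [0, 0, 0, 0, 0, 0, 0]

```text
clock: 25.55
position: [607.0, -255.3, 181.8]
ee_rot: [0.964, -0.106, 0.028, -0.243]
contact_force: [0.6, 0.7, -8.1]
gripper_width: 7.0
grasp_force: 59.4
```

```bash
cat > tl.py <<'E'
from h import *
s=arm.read_state(); M=R.from_quat(s["ee_rot"]).as_matrix()
O=R.from_quat([-0.607,.756,-.191,.153]); D=(R.from_quat(s["ee_rot"])*O.inv())
a=D.as_euler("ZYX",degrees=True)
print("t",s["clock"],s["position"].round(1),s["joints"].round(3),"turned z,y,x deg",a.round(2),"tilt",np.degrees(np.arccos(-M[2,2])).round(2),s["contact_force"].round(1))
E
python3 tl.py
```

```text
t 25.55 [ 607.  -255.3  181.8] [-0.396  0.561  0.267 -0.494 -1.391  1.866] turned z,y,x deg [ 8.989e+01  8.000e-02 -1.200e-01] tilt 28.28 [ 0.6  0.7 -8.1]
```

Request:
servo_tool:
  plan:
    - [0.012, -0.0018, 0, 0, 0, 0.0524, 0]
    - [0.012, -0.0018, 0, 0, 0, 0.0524, 0]
    - [0.012, -0.0018, 0, 0, 0, 0.0524, 0]
    - [0.012, -0.0018, 0, 0, 0, 0.0524, 0]
    - [0.012, -0.0018, 0, 0, 0, 0.0524, 0]
    - [0.012, -0.0018, 0, 0, 0, 0.0524, 0]
    - [0.012, -0.0018, 0, 0, 0, 0.0524, 0]
    - [0.012, -0.0018, 0, 0, 0, 0.0524, 0]
    - [0.012, -0.0018, 0, 0, 0, 0.0524, 0]
    - [0.012, -0.0018, 0, 0, 0, 0.0524, 0]
    - [0.012, -0.0018, 0, 0, 0, 0.0524, 0]
    - [0.012, -0.0018, 0, 0, 0, 0.0524, 0]
    - [0.012, -0.0018, 0, 0, 0, 0.0524, 0]
    - [0.012, -0.0018, 0, 0, 0, 0.0349, 0]
    - [0.012, -0.0018, 0, 0, 0, 0.0349, 0]
    - [0.01, 0, 0, 0, 0, 0.0262, 0]
    - [0, 0, 0, 0, 0, 0, 0]
    - [0, 0, 0, 0, 0, 0, 0]

```text
clock: 27.8
position: [662.6, -262.1, 183.3]
ee_rot: [0.761, 0.601, -0.151, -0.192]
contact_force: [-0.4, -0.7, -6.8]
gripper_width: 6.9
grasp_force: 59.4
```

```bash
python3 tl.py; python3 st.py 603.8 -249.6 159 -12.5; python3 rel.py 159 _v x
```

```text
t 27.8 [ 662.6 -262.1  183.3] [-0.165  0.851  0.655 -0.036 -1.868  3.07 ] turned z,y,x deg [ 1.7901e+02  7.0000e-02 -4.0000e-02] tilt 28.27 [-0.4 -0.7 -6.8]
t 27.8 p [ 662.6 -262.1  183.3] tilt -27.6 side 6.4 yaw 166.57 F [-0.4 -0.7 -6.8] T [-0.71 -2.35  0.17] w 6.9 gf 59
now scene (375, 'pitch(rear up+)deg 0.62 roll 0.21 z 160.30')
Mres -0.51
scene 967 [ 662.6 -231.9] [112.4  28.5] 78.62
scene clean 928 [ 665.3 -222.1] [91.8 26.5] 78.14
side 9347 [ 601.8 -248.6] [172.8 131.3] 76.8
side clean 5197 [ 605.3 -250.8] [144.5  98.4] 73.7
```

Run:
```python
from h import *
for n,(a,b,c,e),f in(("scene",(70,250,250,375),"scene0"),("side",(315,310,495,478),"side0")):
    d=vision.get_image(n); K=d["K"]; T=np.linalg.inv(d["world_to_cam"])
    im=cv2.imread("pics/%s.png"%f); Q=np.load(f+".npy"); g=im.min(2)[b:e,a:c]; t,_=cv2.threshold(g,0,255,cv2.THRESH_OTSU)
    for th in(t,150,180,200):
        m=(g>th).astype(np.uint8); ct=max(cv2.findContours(m,cv2.RETR_EXTERNAL,cv2.CHAIN_APPROX_NONE)[0],key=cv2.contourArea)[:,0]+[a,b]
        r=np.c_[(ct[:,0]-K[0,2])/K[0,0],(ct[:,1]-K[1,2])/K[1,1],np.ones(len(ct))]@T[:3,:3].T
        w=T[:3,3]+r*((40-T[2,3])/r[:,2])[:,None]
        R_=cv2.minAreaRect(w[:,:2].astype(np.float32)); print(n,th,np.round(R_[0],1),np.round(R_[1],1),round(R_[2],2))
    p=Q[b:e,a:c].reshape(-1,3); zz=np.nanmedian(p[abs(p[:,2]-40)<5][:,2]); q=p[abs(p[:,2]-zz)<2.5]; print(zz,[np.round(v,1) for v in cv2.minAreaRect(q[:,:2].astype(np.float32))])
```

```text
scene 131.0 [ 611.1 -247. ] [214.2 176.6] 77.47
scene 150 [ 610.4 -247.6] [211.7 175. ] 77.46
scene 180 [ 605.4 -249.3] [204.3 164.4] 77.48
scene 200 [ 605.5 -249.3] [202.6 162. ] 77.45
38.92630398786753 [array([ 604.3, -249.6]), array([205.8, 166.1]), np.float64(77.5)]
side 122.0 [ 600.  -253.4] [217.2 175.9] 77.49
side 150 [ 600.7 -252.8] [214.  172.7] 77.5
side 180 [ 603.8 -249.9] [204.9 165.2] 77.48
side 200 [ 603.7 -249.9] [202.4 162.4] 77.46
39.66507974017293 [array([ 601.4, -250.2]), array([206.6, 169. ]), np.float64(77.5)]
```

Request:
servo_tool:
  plan:
    - [0.008, -0.0013, 0, 0, 0, 0.0078, 0]
    - [0, 0, -0.02, 0, 0, 0, 0]
    - [0, 0, -0.04, 0, 0, 0, 0]
    - [0, 0, -0.05, 0, 0, 0, 0]
    - [0, 0, -0.06, 0, 0, 0, 0]
    - [0, 0, -0.05, 0, 0, 0, 0]
    - [0, 0, -0.04, 0, 0, 0, 0]
    - [0, 0, -0.02, 0, 0, 0, 0]
    - [0, 0, 0, 0, 0, 0, 0]
    - [0, 0, 0, 0, 0, 0, 0]

```text
clock: 29.3
position: [664.8, -262.7, 100.6]
ee_rot: [0.756, 0.607, -0.153, -0.191]
contact_force: [-0.7, 0.2, -7.6]
gripper_width: 7.5
grasp_force: 59.5
```

```bash
python3 tl.py; sed -i 's/vision.get_image("scene")/vision.get_image("side")/' st.py; python3 st.py 604.6 -249.6 75 -12.5; python3 rel.py 75 _w
```

```text
t 29.3 [ 664.8 -262.7  100.6] [-0.162  0.905  0.559 -0.027 -1.719  3.089] turned z,y,x deg [-1.7999e+02 -3.0000e-02  0.0000e+00] tilt 28.36 [-0.7  0.2 -7.6]
t 29.3 p [ 664.8 -262.7  100.6] tilt -27.79 side 5.9 yaw 167.54 F [-0.7  0.2 -7.6] T [-0.55 -2.42 -0.02] w 7.5 gf 60
now scene (5464, 'pitch(rear up+)deg 0.57 roll -0.06 z 78.38')
Mres -0.54
scene 0 [0. 0.] [0. 0.] 0.0
side 5486 [ 604.2 -249.9] [172.1 131.4] 77.65
```

View pics/side_w.png

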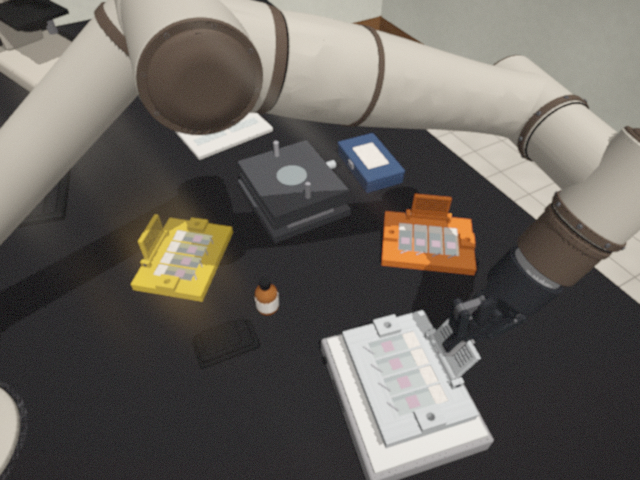

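The side view shows the carrier square and centred over the glass, centre near (412,380), with the arm clear of the other items. I'll lower it slowly.

Request:
servo_tool:
  plan:
    - [0, 0, -0.02, 0, 0, 0, 0]
    - [0, 0, -0.02, 0, 0, 0, 0]
    - [0, 0, -0.015, 0, 0, 0, 0]
    - [0, 0, -0.005, 0, 0, 0, 0]
    - [0, 0, 0, 0, 0, 0, 0]
    - [0, 0, 0, 0, 0, 0, 0]

```text
clock: 30.2
position: [664.6, -262.5, 82.0]
ee_rot: [0.756, 0.607, -0.153, -0.192]
contact_force: [-0.8, -0.6, -7.8]
gripper_width: 7.4
grasp_force: 59.3
```

```bash
python3 tl.py; python3 st.py 604.6 -249.6 60 -12.5
```

```text
t 30.2 [ 664.6 -262.5   82. ] [-0.162  0.919  0.542 -0.027 -1.689  3.09 ] turned z,y,x deg [-1.7999e+02 -8.0000e-02 -2.0000e-02] tilt 28.42 [-0.8 -0.6 -7.8]
t 30.2 p [ 664.6 -262.5   82. ] tilt -27.84 side 5.92 yaw 167.54 F [-0.8 -0.6 -7.8] T [-0.56 -2.36  0.01] w 7.4 gf 59
now scene (5201, 'pitch(rear up+)deg 0.47 roll -0.06 z 59.89')
Mres -0.46
```

Request:
servo_tool:
  plan:
    - [0, 0, -0.004, 0, 0, 0, 0]
    - [0, 0, -0.004, 0, 0, 0, 0]
    - [0, 0, 0, 0, 0, 0, 0]
    - [0, 0, 0, 0, 0, 0, 0]

```text
clock: 30.75
position: [664.4, -262.5, 79.3]
ee_rot: [0.756, 0.607, -0.154, -0.192]
contact_force: [0.6, -0.1, -7.3]
gripper_width: 7.1
grasp_force: 59.4
```

```bash
python3 tl.py; python3 st.py 604.6 -249.6 58 -12.5
```

```text
t 30.75 [ 664.4 -262.5   79.3] [-0.162  0.921  0.539 -0.027 -1.685  3.09 ] turned z,y,x deg [-1.7999e+02 -1.2000e-01 -3.0000e-02] tilt 28.45 [ 0.6 -0.1 -7.3]
t 30.75 p [ 664.4 -262.5   79.3] tilt -27.88 side 5.93 yaw 167.54 F [ 0.6 -0.1 -7.3] T [-0.51 -2.38 -0.02] w 7.1 gf 59
now scene (5152, 'pitch(rear up+)deg 0.51 roll -0.01 z 57.23')
Mres -0.17
```

Request:
servo_tool:
  plan:
    - [0, 0, -0.003, 0, 0, 0, 0]
    - [0, 0, -0.002, 0, 0, 0, 0]
    - [0, 0, 0, 0, 0, 0, 0]
    - [0, 0, 0, 0, 0, 0, 0]

```text
clock: 31.3
position: [664.4, -262.5, 77.8]
ee_rot: [0.756, 0.607, -0.154, -0.192]
contact_force: [-0.3, -0.2, -8.3]
gripper_width: 7.1
grasp_force: 59.5
```

```bash
python3 st.py 604.6 -249.6 57 -12.5
```

```text
t 31.3 p [ 664.4 -262.5   77.8] tilt -27.87 side 5.93 yaw 167.54 F [-0.3 -0.2 -8.3] T [-0.54 -2.42 -0.  ] w 7.1 gf 60
now scene (5154, 'pitch(rear up+)deg 0.43 roll -0.02 z 55.76')
Mres -0.30
```

Request:
servo_tool:
  plan:
    - [0, 0, -0.002, 0, 0, 0, 0]
    - [0, 0, 0, 0, 0, 0, 0]
    - [0, 0, 0, 0, 0, 0, 0]

```text
clock: 31.72
position: [664.4, -262.5, 77.2]
ee_rot: [0.756, 0.607, -0.154, -0.192]
contact_force: [1.0, 0.4, -8.0]
gripper_width: 7.3
grasp_force: 59.5
```

```bash
python3 st.py 604.6 -249.6 57 -12.5
```

```text
t 31.725 p [ 664.4 -262.5   77.2] tilt -27.86 side 5.93 yaw 167.54 F [ 1.   0.4 -8. ] T [-0.5  -2.37  0.03] w 7.3 gf 60
now scene (5153, 'pitch(rear up+)deg 0.45 roll -0.09 z 55.20')
Mres 0.04
```

Request:
servo_tool:
  plan:
    - [0, 0, -0.002, 0, 0, 0, 0]
    - [0, 0, 0, 0, 0, 0, 0]
    - [0, 0, 0, 0, 0, 0, 0]

```text
clock: 32.15
position: [664.5, -262.5, 77.2]
ee_rot: [0.756, 0.607, -0.154, -0.192]
contact_force: [-0.3, 0.1, -5.1]
gripper_width: 7.2
grasp_force: 59.9
```

```bash
python3 st.py 604.6 -249.6 57 -12.5
```

```text
t 32.15 p [ 664.5 -262.5   77.2] tilt -27.86 side 5.92 yaw 167.54 F [-0.3  0.1 -5.1] T [-0.31 -1.96 -0.12] w 7.2 gf 60
now scene (5135, 'pitch(rear up+)deg 0.47 roll -0.05 z 55.19')
Mres -0.30
```

Request:
servo_tool:
  plan:
    - [0, 0, -0.002, 0, 0, 0, 0]
    - [0, 0, 0, 0, 0, 0, 0]
    - [0, 0, 0, 0, 0, 0, 0]

```text
clock: 32.58
position: [664.5, -262.5, 77.1]
ee_rot: [0.756, 0.607, -0.154, -0.191]
contact_force: [-0.3, 2.3, 0.3]
gripper_width: 7.2
grasp_force: 60.6
```

```bash
python3 st.py 604.6 -249.6 57 -12.5
```

```text
t 32.575 p [ 664.5 -262.5   77.1] tilt -27.85 side 5.9 yaw 167.54 F [-0.3  2.3  0.3] T [ 0.12 -1.2  -0.22] w 7.2 gf 61
now scene (5137, 'pitch(rear up+)deg 0.49 roll -0.08 z 55.18')
Mres -0.30
```

Landed: the load has gone from the wrist and the carrier is level. Releasing and backing out along the flap.

Request:
servo_tool:
  plan:
    - [0, 0, 0, 0, 0, 0, 0.12]
    - [0, 0, 0, 0, 0, 0, 0.2]
    - [0, 0, 0, 0, 0, 0, 0.3]
    - [0, 0, 0, 0, 0, 0, 0.35]
    - [0, 0, 0, 0, 0, 0, 0.35]
    - [0.012, -0.0026, 0.022, 0, 0, 0, 0.35]
    - [0.0233, -0.0052, 0.044, 0, 0, 0, 0.35]
    - [0.0233, -0.0052, 0.044, 0, 0, 0, 0.35]
    - [0.0233, -0.0052, 0.044, 0, 0, 0, 0.35]
    - [0.0233, -0.0052, 0.044, 0, 0, 0, 0.35]
    - [0.0233, -0.0052, 0.044, 0, 0, 0, 0.35]
    - [0.0233, -0.0052, 0.044, 0, 0, 0, 0.35]
    - [0, 0, 0.1, 0, 0, 0, 0.35]
    - [0, 0, 0.1, 0, 0, 0, 0.35]
    - [0, 0, 0, 0, 0, 0, 0.35]
    - [0, 0, 0, 0, 0, 0, 0.35]

```text
clock: 34.62
position: [709.9, -272.4, 221.3]
ee_rot: [0.756, 0.607, -0.153, -0.192]
contact_force: [0.4, 0.5, -0.6]
gripper_width: 29.9
grasp_force: 0.0
```

```bash
python3 st.py 604.6 -249.6 55 -12.5; python3 rel.py 55 _x
python3 - <<'E'
from h import *
Q=world(vision.get_image("side")); q=Q[130:240,235:350].reshape(-1,3); q=q[abs(q[:,2]-76)<4]; print("stage",[np.round(v,1) for v in cv2.minAreaRect(q[:,:2].astype(np.float32))])
E
```

```text
t 34.625 p [ 709.9 -272.4  221.3] tilt -27.89 side 5.97 yaw 167.56 F [ 0.4  0.5 -0.6] T [-0.27 -0.94  0.02] w 29.9 gf 0
now scene (5171, 'pitch(rear up+)deg 0.67 roll -0.05 z 54.95')
Mres 0.27
scene 946 [ 664.6 -261.6] [171.2  22.2] 81.77
side 8884 [ 603.7 -250.2] [171.4 131.6] 77.54
stage [array([659.1, 206.4]), array([188.4, 161.6]), np.float64(88.1)]
```

View pics/side_x.png

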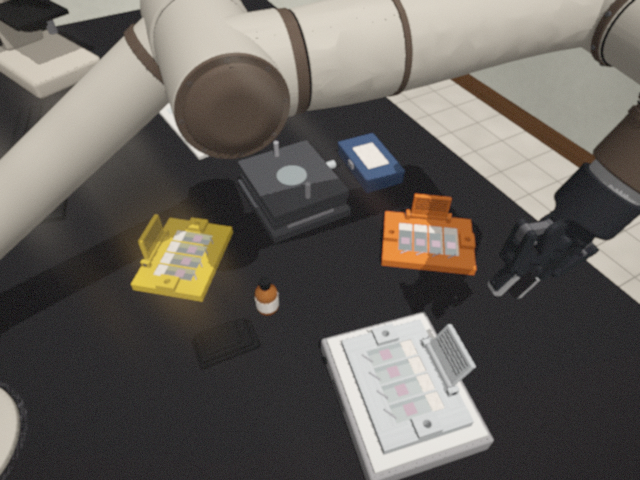

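The side view shows the carrier centred on the glass at about (412,380). It is within about 0.5 mm of the glass centre and 0.1° of square. The stage, bottle and mouse are undisturbed and the gripper is clear.

```bash
python3 -c "
from bench import arm
print(arm.job_done())"
```

```text
the job is handed in; nothing more can be done
None
```

The carrier is off the pins and lies flat, square and centred on the light box (half-turned, flap on the far side), and the job is handed in at about 35 s; it was not level throughout: tipped about 2° on the pins while I felt for the stop, and about 1° when joint 5 hit its limit on the first descent over the light box.

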